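# Open the radio test bay and nip up its cam clamp

### The job

In the small open-topped test bay, swing the front door, the one with the bar handle, wide open (to about a right angle), then turn the cam lever, out through the doorway, until the cam has slid the filter module across the gap and pressed the sprung pad back so that its pointer stands between the two ridges on the stop. Never let the pointer go past the second ridge, and leave the door open, the module flat in its nest and everything else on the bench where it is.

Things in the scene. Friction and masses are not known exactly. Their poses are not given: they have to be found in the camera images.
- bay: Grey test bay, open-topped, fixed: 170 (x) x 210 (y) mm, walls 80 mm high, 6 mm thick, floor plate 8 mm thick. Origin on the bench under it; -x is the front (door side, to the robot), +y its left. Outer faces at x -85 and +85, y -114 and +96 mm. The door closes the left 154 mm of the front, a fixed panel the rest. Place and yaw vary.
- door (a joint): Door angle, rad: 0 shut, grows as it swings out towards the robot (counter-clockwise seen from above) to a stop at 1.75. Light friction hinge, stays where left. Unlatched. While shut it stands in the way of the lever, which would shove it.
- door_hinge (a point): On the door's vertical hinge line (bay's front right, bay frame x -81, y -60), at 83 mm above the bench. Axes turn with the door: +y runs along the door to its free edge, -x is its outer face normal. The door panel is 8 mm thick, 152 mm wide, its top 86 mm above the bench.
- door_handle (a point): On the axis of the door's handle, a vertical round steel bar 12 mm in diameter standing 36 mm clear of the door's outer face (axis 40 mm from the hinge plane, 125 mm along the door from the hinge), spanning 32 to 102 mm above the bench, held by two thin horizontal arms at 44 and 78 mm. This point is 83 mm above the bench; axes as door_hinge.
- lever (a joint): Cam lever angle, rad. At 0 it points to the bay's -y (over the module, parallel to the shut door); grows clockwise from above; at 1.57 it points to -x, out of the doorway; stop 2.1. Starts 0 to 0.25. Stiff: 3 to 6 N at the knob; stays where left. Its 52 mm disc, 16 mm off-centre, pushes the module to -y. The right setting lies between about 1.0 and 1.65: find it from the pad.
- lever_pivot (a point): On the lever's vertical axis, 65 mm above the bench (bay frame x -20, y 45).
- lever_knob (a point): Centre of the black upright knob at the lever's end, a cylinder 18 mm in diameter, 95 mm from the pivot axis, spanning 60 to 108 mm above the bench (this point at 84 mm). The lever bar is 12 mm wide and spans 55 to 65 mm above the bench.
- pad (a joint): How far the sprung pad is pressed back into the stop, m: 0 free, 0.022 bottomed. Soft spring: about 1.8 N at the start of travel, 4 N at 7.5 mm. The pointer is midway between the ridges at 0.0075 m and clear between them from 0.005 to 0.010; beyond 0.014 it is past the second ridge (overrun). In the clamping range the pad moves about 14 to 16 mm per rad of lever.
- pad_face (a point): Centre of the sprung pad's face (60 x 32 mm, black rubber, facing the bay's +y), 26 mm above the bench. Moves with the pad.
- pointer (a point): The pointer: a small steel cross-bar 2 mm thick on the pad's arm, sliding along y over the top of the stop, 48 mm above the bench; moves with the pad.
- between_ridges (a point): Point midway between the two low aluminium ridges (2 mm thick, 9 mm apart centre to centre, running along the bay's x) on top of the stop, beside the pointer's track. The pointer starts 7.5 mm to its +y and moves to -y.
- stop: Dark steel block 64 x 25 x 36 mm that carries the sprung pad, fixed on the bay's floor near the right wall; its place along y is adjusted differently each time (so the gap differs). Origin at the centre of its underside; axes as the bay.
- module: Filter module, a plain die-cast aluminium box 90 (x) x 64 (y) x 34 mm high with two brass sockets at its front, about 0.35 kg, loose on the bay's floor between the cam and the pad and between two low lips front and back. Origin at the centre of its underside (8 mm above the bench); top at 42 mm.
- adapter: Bystander: small brass adapter, 18 mm in diameter, 30 mm tall, standing on the bay's floor in its rear left corner. Origin at its foot.
- spool: Bystander: grey spool 52 mm in diameter, 40 mm tall, standing left of the bay. Origin at its foot.
- handheld: Bystander: black handheld radio 35 x 58 x 105 mm with a 70 mm stub aerial, standing right of the bay. Origin at its foot.
- mug: Bystander: white mug, 80 mm wide, 95 mm tall, far left. Origin at its foot.
- morse_key: Bystander: grey and brass key 110 x 70 x 44 mm, left. Origin under its centre.
- desk_mic: Bystander: black desk microphone, 100 mm foot, 167 mm tall, far right. Origin at its foot.
- screwdriver: Bystander: screwdriver 180 mm long lying at the right.

How it is judged:
By the outcome, as a careful person would: the job done as asked, in the order asked, and still so for the second after the job is handed in, with the robot touching nothing.
It also fails if it takes over 48 s, if anything falls off the work surface, if the arm or the gripper's body presses on something with over 40 N, if the wrist force passes 120 N, or if a joint passes its speed limit or range.

### The arm

A 6-joint arm with a two-finger parallel gripper is mounted at the origin on the work surface. World frame = base frame: x ahead of the robot, y to its left, z up, the work surface at z = 0. Lengths are in m, angles in rad, forces in N, time in s.
With the tool pointing down it reaches from about 0.425 to 0.95 m from the base axis. Payload 14.7 kg.
Tool frame: the origin (TCP) lies at the very end of the fingers, on their centre line; the grasp point (between the pads) lies manip.tcp_to_grasp behind it (manip.tcp_to_grasp is the distance from the TCP to the grasp point, in m); z points along the fingers, y is the direction in which the jaws open and shut (so a half turn about z gives the same grasp; the last joint's range is limited). The gripper opens to 85 mm and grips with 20 to 120 N. Pads are 22 mm wide; open, the fingers measure 114 mm over their backs; the gripper's body (76 mm by 85 mm) begins 54 mm behind the grasp point. The pads swing forward as they close: fully open they stand 13 mm farther back than shut.
Start: joints at [-0.047, 0.48, 1.596, -0, 1.065, -0.047], TCP at [0.65, 0, 0.231] pointing down, gripper open.
Joint ranges: [-2.75, 2.75], [-0.82, 2.05], [0.23, 2.67], [-1.56, 4.7], [0.09, 2.69], [-2.92, 2.92]. Speed limits (rad/s): [1.89, 1.89, 2.39, 3.01, 3.01, 3.01].

### API

Orientations are given as a unit quaternion [w, x, y, z].
In Python, from station import manip gives the robot as it stands. The module is installed in compiled form; this text tells all that it offers. Calls block until the motion is done:
- manip.movep(position, orientation): joint-space move of the TCP to a pose.
- manip.servo_line(position, rot=None, max_speed=0.15, until_force=None): straight line of the TCP; rot=None keeps the orientation; max_speed is the mean speed in m/s. With until_force (N) it stops when the force on the tool has changed by that much, and returns True; else False.
- manip.move_joints(angles): joint-space move.
- manip.gripper_to(opening, effort=None): finger opening in m; effort is the grip in N (None keeps the last); returns when the fingers have stopped.
- manip.dwell(seconds).
- manip.ik(position, orientation): joint angles nearest the present ones, or None.
- manip.observe(): the state.
- manip.grab_frame(name): name is "scene" or "side" or "wrist"; returns a dict with "color" (384x512x3 uint8, blue, green, red), "K" (3x3 intrinsics, pixels), "extrinsics" (4x4, takes a point from camera to world coordinates). Camera axes: x right, y down, z forward; pixel columns grow to the right and rows downward; lengths in m; the calibration is good to about 2 mm. A picture is of the moment at which its call begins. There is no depth.
A pose or a line that the arm cannot do raises manip.IKError and nothing moves.
- manip.sign_off(): hands the job in, once; it reports no verdict.
Trained networks look in a picture, given as the dict that the camera call returned (one of the last four; its "shot" number tells which), for a name from the list of things; names that differ only in an ending like _2 or _b are one class to them, and where a whole thing is asked for, a point or a joint stands for the part that bears it (a point fixed in the world has none). Each returns a list of dicts, best first, with "p" (0 to 1); they miss things now and then, are a little off and sometimes report something else, mostly with a low value. They report only what shows in the picture. A call takes as long as a camera call.
- manip.outline_of(name, picture): "region" (384x512 bool, what is visible of it) and "box" ([centre column, centre row, width, height] in pixels, round what is visible of it).
The state is a dict: "time": time; "joint_pos": joint angles; "qd": joint speeds; "effort": joint torques, N m; "eef_pos": TCP position; "orientation": TCP orientation; "contact_force": force on the tool from outside, world axes, zero at the start; "torque": the same for the moment, N m; "finger_gap": finger opening in m.
Only numpy, scipy, OpenCV 4.12 (cv2) and the standard library are available. Lean on these libraries where they do the work, as an engineer would, in place of code of your own. Each camera call takes 0.05 s, during which the arm holds its last target. There are 200 camera calls.

## Working session

There is one attempt and no reset: what is moved stays moved. The work goes in short steps, each a Python script; the robot and the scene stay as the last script left them, time stands still between calls to the robot, and variables do not carry over. Pictures are saved under pics/ and viewed, about 8 in all and at most 12, crops included, and the job is handed in when it is done.

```bash
mkdir -p pics
cat > h.py <<'E'
from station import manip
import numpy as np, cv2
from scipy.spatial.transform import Rotation as R
def q(yaw):  # tool down, yaw: direction of tool y? see use
    r=(R.from_euler('z',yaw)*R.from_euler('x',np.pi)).as_quat(); return [r[3],r[0],r[1],r[2]]
def ray(f,u,v,z):
    T=np.array(f["extrinsics"]);K=np.array(f["K"])
    d=T[:3,:3]@np.linalg.solve(K,[u,v,1.]);o=T[:3,3];return o+d*(z-o[2])/d[2]
def proj(f,p):
    T=np.linalg.inv(np.array(f["extrinsics"]));c=T[:3,:3]@np.array(p)+T[:3,3];u=np.array(f["K"])@c;return u[:2]/u[2]
E
python3 - <<'E'
from h import *
o=manip.observe();print(o["orientation"],o["eef_pos"],manip.tcp_to_grasp,o["time"],o["contact_force"])
ims=[]
for n in["scene","side"]:
    f=manip.grab_frame(n);ims.append(f["color"])
    print(n,np.array(f["extrinsics"])[:3].round(3).tolist(),np.array(f["K"]).tolist())
    for k in["bay","door","door_handle","lever","lever_knob","module","stop","pointer","pad","spool","handheld"]:
        r=manip.outline_of(k,f)[:1]
        for a in r: print(k,round(a["p"],2),np.array(a["box"]).round(1).tolist())
    cv2.imwrite(f"pics/{n}0.png",cv2.resize(f["color"],(800,600)))
print(manip.observe()["time"])
E
```

```text
[-4.45617941e-04  7.07129793e-01  7.07083509e-01 -4.09386651e-04] [ 6.49591446e-01 -1.75534124e-06  2.30670057e-01] 0.0187 0.0 [ 0.07706001  0.33043945 -0.12116727]
scene [[0.585, 0.682, -0.439, 1.186], [0.811, -0.495, 0.312, -0.484], [-0.005, -0.538, -0.843, 1.368]] [[487.6250109232799, 0.0, 260.3709817249132], [0.0, 487.6250109232799, 195.75084092493555], [0.0, 0.0, 1.0]]
bay 0.91 [269.2, 251.1, 91.9, 98.1]
door 0.8 [255.2, 222.8, 37.0, 45.9]
door_handle 0.38 [256.6, 222.8, 36.4, 46.3]
lever 0.66 [269.4, 238.6, 40.9, 24.3]
lever_knob 0.95 [269.6, 240.8, 41.7, 19.4]
module 0.57 [271.6, 247.9, 31.0, 30.4]
stop 0.73 [252.2, 264.1, 30.4, 25.5]
pointer 0.54 [256.9, 258.5, 16.3, 17.3]
pad 0.55 [259.6, 261.1, 20.1, 18.3]
spool 0.7 [301.0, 221.8, 15.2, 20.7]
handheld 0.67 [231.6, 300.1, 20.9, 37.9]
side [[0.956, -0.201, 0.215, 0.302], [-0.294, -0.611, 0.735, -0.836], [-0.016, -0.766, -0.643, 0.826]] [[395.2450569415671, 0.0, 260.56194305512463], [0.0, 395.2450569415671, 190.74550603681877], [0.0, 0.0, 1.0]]
bay 0.73 [310.7, 220.5, 102.2, 82.0]
door 0.65 [279.1, 216.5, 32.6, 51.6]
door_handle 0.57 [278.9, 216.9, 34.9, 48.1]
lever 0.91 [301.4, 211.9, 28.3, 33.1]
lever_knob 0.6 [302.3, 214.8, 26.6, 30.6]
module 0.82 [305.0, 216.3, 33.0, 30.8]
stop 0.76 [320.1, 230.6, 24.1, 12.9]
pointer 0.73 [315.0, 229.0, 19.6, 15.4]
pad 0.44 [313.8, 228.2, 14.4, 15.1]
spool 0.43 [276.9, 184.4, 18.1, 8.0]
handheld 0.78 [369.9, 243.3, 21.1, 62.4]
1.2
```

View pics/scene0.png

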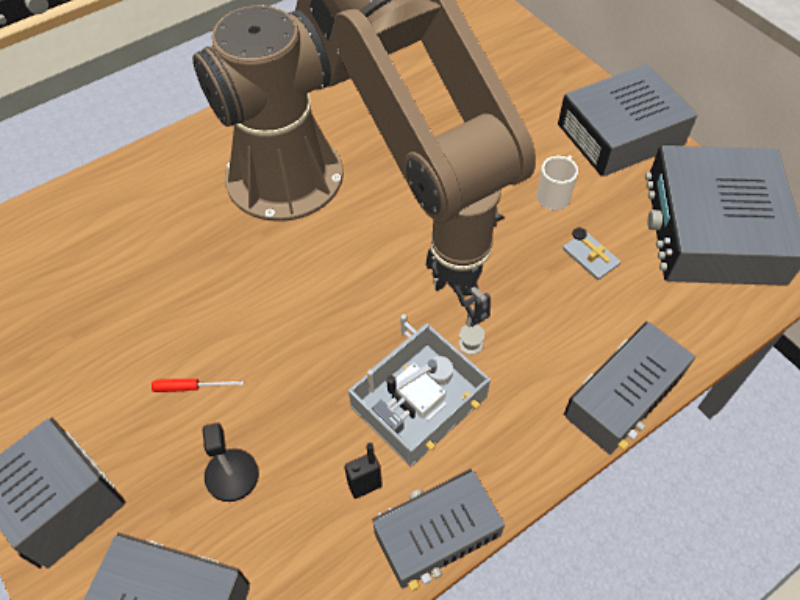

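View pics/side0.png

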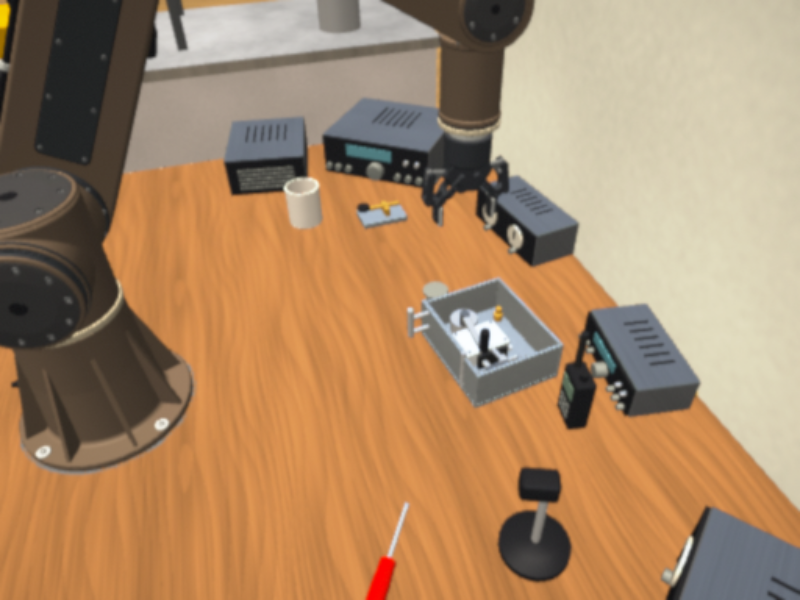

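The scene image shows the bay rim corners, at 800x600 scale: front-right (350,393), front-left (428,326), rear-left (490,382). The handle is near (407,322) and the knob near (391,384). The side view agrees. Next I'll take a closer look from above with the wrist camera.

Run:
```python
from h import *
f=manip.grab_frame("scene")
P=[ray(f,u*.64,v*.64,.08) for u,v in[(350,393),(428,326),(490,382)]]
FR,FL,RL=P;print(np.round(P,3).tolist(),np.linalg.norm(FL-FR),np.linalg.norm(RL-FL))
d=FL-FR;yaw=np.arctan2(-d[0],d[1]);print("yaw",yaw)
Rb=R.from_euler('z',yaw).as_matrix()
print("origin",np.mean([p-Rb@np.array(b) for p,b in zip(P,[[-.085,-.114,.08],[-.085,.096,.08],[.085,.096,.08]])],0))
g=manip.grab_frame("wrist");T=np.array(g["extrinsics"]);print(T.round(3).tolist(),np.array(g["K"])[0].tolist())
c=(FR+RL)/2; print("c",c)
# place the camera over the bay centre, keeping orientation
off=T[:3,3]-np.array(manip.observe()["eef_pos"]);ax=T[:3,2]
h=0.36
t=c+np.array([0,0,0]); cam=np.array([c[0],c[1],.08])-ax*(h/abs(ax[2])); tgt=cam-off;print("tgt",tgt)
tgt[2]=max(tgt[2],.2)
manip.movep(tgt.tolist(),manip.observe()["orientation"])
g=manip.grab_frame("wrist");np.save("w0.npy",g,allow_pickle=True)
for k in["bay","door","door_handle","lever","lever_knob","module","stop","pointer","pad"]:
    for a in manip.outline_of(k,g)[:1]: print(k,round(a["p"],2),np.array(a["box"]).round(1).tolist())
cv2.imwrite("pics/w0.png",cv2.resize(g["color"],(800,600)))
print(manip.observe()["time"],manip.observe()["eef_pos"])
```

```text
[[0.61, -0.207, 0.08], [0.578, -0.001, 0.08], [0.746, 0.02, 0.08]] 0.2078243309847821 0.16877105466195141
yaw 0.15250078203652592
origin [ 6.76403802e-01 -8.42537034e-02  6.93889390e-17]
[[1.0, -0.002, 0.001, 0.651], [-0.001, -0.956, -0.293, 0.074], [0.001, 0.293, -0.956, 0.376], [0.0, 0.0, 0.0, 1.0]] [271.86684165364716, 0.0, 256.2098329035049]
c [ 0.67762195 -0.09360005  0.08      ]
tgt [ 0.67649066 -0.05724617  0.29571153]
bay 0.74 [233.3, 186.1, 179.8, 161.3]
door 0.87 [175.8, 177.7, 68.4, 105.0]
door_handle 0.63 [176.6, 179.3, 74.5, 106.6]
lever 0.77 [237.9, 179.2, 38.2, 111.5]
lever_knob 0.8 [237.4, 179.1, 34.5, 112.6]
module 0.64 [241.0, 177.6, 70.6, 50.8]
stop 0.55 [251.8, 218.6, 42.7, 40.3]
pointer 0.89 [254.1, 212.4, 36.2, 23.9]
pad 0.92 [254.9, 212.7, 31.4, 26.2]
2.25 [ 0.67638339 -0.05697471  0.29549551]
```

View pics/w0.png

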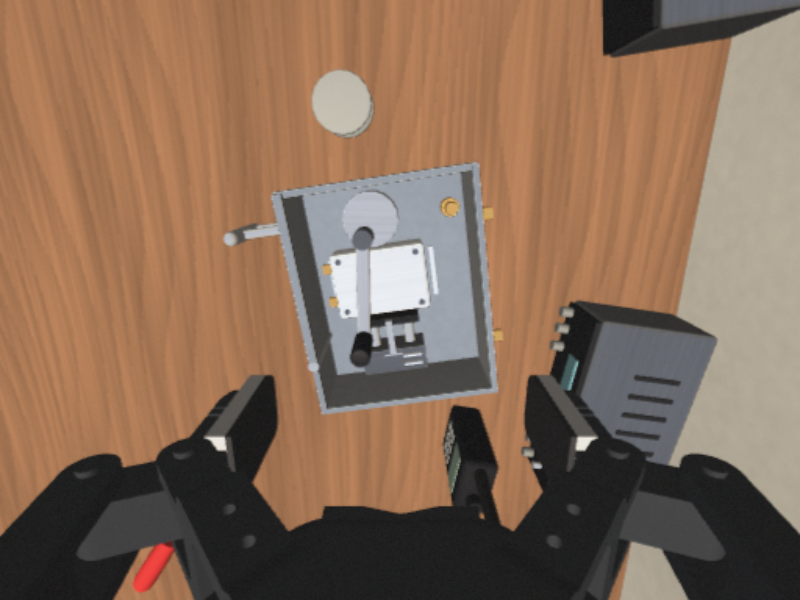

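Wrist view, 800x600 scale: rim corners FL (274,194), RL (478,164), RR (497,392), FR (323,412). Handle top is at (231,239), hinge (313,367), knob top about (361,340), pivot top (363,238), and the pointer and ridges are around (410,355). The door is shut. I'll compute the geometry, then grip the handle.

```bash
cat >> h.py <<'E'
def fitbay(P,B):
    P=np.array(P)[:,:2];B=np.array(B);pc=P-P.mean(0);bc=B-B.mean(0)
    yaw=np.arctan2((bc[:,0]*pc[:,1]-bc[:,1]*pc[:,0]).sum(),(bc*pc).sum())
    o=P.mean(0)-R.from_euler('z',yaw).as_matrix()[:2,:2]@B.mean(0);return yaw,o
def W(bay,x,y,z):
    yaw,ox,oy=bay;c,s=np.cos(yaw),np.sin(yaw);return np.array([ox+c*x-s*y,oy+s*x+c*y,z])
def toB(bay,p):
    yaw,ox,oy=bay;c,s=np.cos(yaw),np.sin(yaw);dx,dy=p[0]-ox,p[1]-oy;return np.array([c*dx+s*dy,-s*dx+c*dy])
E
python3 - <<'E'
from h import *
g=np.load("w0.npy",allow_pickle=True).item()
px=[(274,194),(478,164),(497,392),(323,412)]
P=[ray(g,u*.64,v*.64,.08) for u,v in px]
B=[(-.085,.096),(.085,.096),(.085,-.114),(-.085,-.114)]
yaw,o=fitbay(P,B);bay=(yaw,*o);print(bay)
print("resid mm",[((W(bay,*b,.08)-p)[:2]*1000).round(1).tolist() for b,p in zip(B,P)])
print("handle",toB(bay,ray(g,231*.64,239*.64,.102)),"expect -.121,.065")
print("hinge",toB(bay,ray(g,313*.64,367*.64,.086)),"exp -.081,-.06")
print("pivot",toB(bay,ray(g,363*.64,238*.64,.07)),"exp -.02,.045")
k=toB(bay,ray(g,361*.64,336*.64,.108));print("knob",k,np.linalg.norm(k-[-.02,.045]))
np.save("bay.npy",bay)
for th in (0,.5,1,1.57):
    h=W((yaw+th,*W(bay,-.081,-.06,0)[:2]),-.04,.125,.076)
    print(th,h,manip.ik(h.tolist(),q(yaw+th)))
E
```

```text
(np.float64(0.1360690715061555), np.float64(0.6710130432651256), np.float64(-0.08467672552053737))
resid mm [[-0.6, 1.3], [0.9, 1.3], [0.8, -0.3], [-1.0, -2.3]]
handle [-0.11996748  0.0654976 ] expect -.121,.065
hinge [-0.08203008 -0.06093776] exp -.081,-.06
pivot [-0.01897846  0.04726037] exp -.02,.045
knob [-0.0301061  -0.02855078] 0.07424183573350925
0 [ 0.54231424 -0.03669113  0.076     ] [-1.23326773e-01  5.45245386e-01  1.97333279e+00 -4.44089210e-16
  6.23014476e-01  1.31140048e+00]
0.5 [ 0.4924685  -0.07831663  0.076     ] [-2.18508753e-01  5.01948868e-01  2.07494739e+00 -4.44089210e-16
  5.64696397e-01  7.16218502e-01]
1 [ 0.46868107 -0.13874377  0.076     ] [-3.49840936e-01  4.92673974e-01  2.09693783e+00 -4.44089210e-16
  5.51980848e-01  8.48863194e-02]
1.57 [ 0.48043706 -0.21160191  0.076     ] [-4.72621833e-01  5.27102420e-01  2.01572464e+00 -4.44089210e-16
  5.98765595e-01 -6.07894578e-01]
```

Run:
```python
from h import *
bay=np.load("bay.npy");yaw=bay[0]
def hp(th,z): return W((yaw+th,*W(bay,-.081,-.06,0)[:2]),-.04,.125,z).tolist()
manip.gripper_to(.05,40)
manip.movep(hp(0,.17),q(yaw))
manip.servo_line(hp(0,.076),max_speed=.1,until_force=15)
print(manip.observe()["eef_pos"],hp(0,.076))
manip.gripper_to(0.0,40);o=manip.observe();print("gap",o["finger_gap"],o["contact_force"],o["time"])
g=manip.grab_frame("wrist");cv2.imwrite("pics/w1.png",cv2.resize(g["color"],(640,480)))
```

```text
[ 0.54274064 -0.03674129  0.07651033] [0.542314238402196, -0.03669112740137695, 0.076]
gap 0.010335785896412295 [-5.09929931 10.69054309 11.81198583] 5.5667
```

View pics/w1.png

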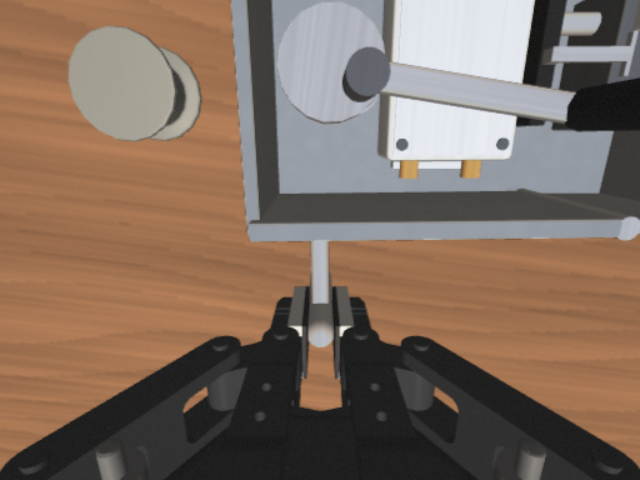

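The bar at (320,330) is centred between the pads, with a gap of 10 mm. Now I'll swing the door along its arc.

Run:
```python
from h import *
bay=np.load("bay.npy");yaw=bay[0]
def hp(th,z): return W((yaw+th,*W(bay,-.081,-.06,0)[:2]),-.04,.125,z).tolist()
for i,th in enumerate(np.linspace(0,1.57,9)[1:]):
    manip.servo_line(hp(th,.076),rot=q(yaw+th),max_speed=.08)
    o=manip.observe();print(round(th,2),o["finger_gap"].__round__(4),np.round(o["contact_force"],1),round(o["time"],1))
    if np.linalg.norm(o["contact_force"])>60: break
manip.gripper_to(.05)
p=hp(th,.2);manip.servo_line(p,max_speed=.2)
# look from above
bq=q(np.pi/2)
manip.movep([.64,-.06,.30],bq)
g=manip.grab_frame("wrist");np.save("w2.npy",g,allow_pickle=True)
for k in["door","lever_knob","lever","pointer","stop","module"]:
    for a in manip.outline_of(k,g)[:1]: print(k,round(a["p"],2),np.array(a["box"]).round(1).tolist())
cv2.imwrite("pics/w2.png",cv2.resize(g["color"],(800,600)))
print(manip.observe()["time"])
```

```text
0.2 0.0102 [-6.   9.6 12.4] 6.1
0.39 0.0105 [-7.9  7.4 13.3] 6.6
0.59 0.0104 [-8.1  4.6 13.1] 7.0
0.78 0.0099 [-7.5  2.3 13.7] 7.5
0.98 0.0103 [-7.3  1.5 12.3] 8.0
1.18 0.0102 [-6.2  0.3 11.4] 8.5
1.37 0.0102 [-5.1 -0.3  9.9] 8.9
1.57 0.0107 [-3.5 -0.6 10. ] 9.4
door 0.91 [176.6, 244.6, 100.7, 65.2]
lever 0.91 [265.1, 174.4, 33.1, 108.9]
pointer 0.81 [277.6, 207.9, 33.5, 24.9]
stop 0.98 [277.6, 216.7, 41.7, 42.6]
module 0.6 [266.6, 176.4, 69.3, 46.3]
11.95
```

View pics/w2.png

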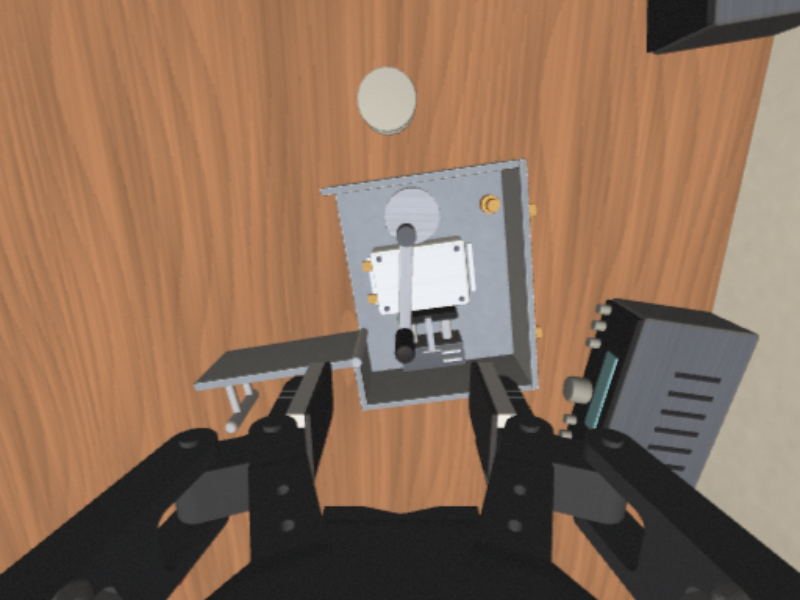

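The door stands open at about a right angle, running (360,358) to (198,383). The knob top is at about (404,353) and the pivot at (406,233). Next: compute the lever angle and grip the knob.

Run:
```python
from h import *
bay=np.load("bay.npy");yaw=bay[0]
g=np.load("w2.npy",allow_pickle=True).item()
k=toB(bay,ray(g,404*.64,353*.64,.108));print("knob",k,np.linalg.norm(k-[-.02,.045]))
b=toB(bay,ray(g,404*.64,340*.64,.065));print("barend",b)
d0=toB(bay,ray(g,198*.64,384*.64,.086));print("door tip",d0, "angle",np.arctan2(-(d0-[-.081,-.06])[0],(d0-[-.081,-.06])[1]))
a=np.arctan2(-(k[0]+.02),-(k[1]-.045));print("lever",a)
for a2 in (a,.6,1.2,1.6):
  p=W(bay,-.02-.095*np.sin(a2),.045-.095*np.cos(a2),.074)
  for ty in (-.9,-.5,0.14,.5): 
    j=manip.ik(p.tolist(),q(ty)); print(round(a2,2),ty,None if j is None else j.round(2))
```

```text
knob [-0.03509294 -0.04733475] 0.0935601617214389
barend [-0.03556352 -0.05300073]
door tip [-0.23140247 -0.06208194] angle 1.584637913118549
lever 0.16202606969290784
0.16 -0.9 [-0.26  0.67  1.7  -0.    0.77  2.21]
0.16 -0.5 [-0.26  0.67  1.7  -0.    0.77  1.81]
0.16 0.14 [-0.26  0.67  1.7  -0.    0.77  1.17]
0.16 0.5 [-0.26  0.67  1.7  -0.    0.77  0.81]
0.6 -0.9 [-0.26  0.62  1.8  -0.    0.72  2.21]
0.6 -0.5 [-0.26  0.62  1.8  -0.    0.72  1.81]
0.6 0.14 [-0.26  0.62  1.8  -0.    0.72  1.17]
0.6 0.5 [-0.26  0.62  1.8  -0.    0.72  0.81]
1.2 -0.9 [-0.21  0.57  1.92 -0.    0.65  2.26]
1.2 -0.5 [-0.21  0.57  1.92 -0.    0.65  1.86]
1.2 0.14 [-0.21  0.57  1.92 -0.    0.65  1.22]
1.2 0.5 [-0.21  0.57  1.92 -0.    0.65  0.86]
1.6 -0.9 [-0.15  0.56  1.95 -0.    0.63  2.32]
1.6 -0.5 [-0.15  0.56  1.95 -0.    0.63  1.92]
1.6 0.14 [-0.15  0.56  1.95 -0.    0.63  1.28]
1.6 0.5 [-0.15  0.56  1.95 -0.    0.63  0.92]
```

```bash
cat >> h.py <<'E'
def kp(bay,a,z=.075): return W(bay,-.02-.095*np.sin(a),.045-.095*np.cos(a),z).tolist()
def kq(bay,a): return q(.6-(a-.16))
def turn(bay,a0,a1,sp=.06):
    n=max(1,int(np.ceil(abs(a1-a0)/.12)))
    for a in np.linspace(a0,a1,n+1)[1:]:
        manip.servo_line(kp(bay,a),rot=kq(bay,a),max_speed=sp)
        f=manip.observe()["contact_force"]
        if np.linalg.norm(f)>50: print("force stop",a,f);break
def look(name,crop=True):
    g=manip.grab_frame("wrist");np.save(name+".npy",g,allow_pickle=True)
    for k in["pointer","stop"]:
        for a in manip.outline_of(k,g)[:1]: print(k,round(a["p"],2),np.array(a["box"]).round(1).tolist())
    cv2.imwrite(f"pics/{name}.png",cv2.resize(g["color"],(800,600)))
    return g
E
python3 - <<'E'
from h import *
bay=np.load("bay.npy");a0=.16
manip.gripper_to(.045,40)
manip.movep(kp(bay,a0,.18),kq(bay,a0))
manip.servo_line(kp(bay,a0),max_speed=.1,until_force=15)
print(manip.observe()["eef_pos"],kp(bay,a0))
manip.gripper_to(0,40);o=manip.observe();print("gap",o["finger_gap"],o["contact_force"])
if .012<o["finger_gap"]<.022:
    turn(bay,a0,.9);o=manip.observe();print("gap",o["finger_gap"],o["contact_force"],o["time"])
look("w3")
E
```

```text
[ 0.64327462 -0.13792297  0.07566707] [0.6428204534592508, -0.13777845611672612, 0.075]
gap 0.016861941420889558 [-0.57965724 10.38272054  6.78601511]
gap 0.016805820866126357 [-4.70026038 -3.54333166 10.51370989] 16.8083
pointer 0.77 [283.1, 84.0, 80.2, 98.9]
stop 0.67 [300.1, 68.7, 115.3, 137.4]
```

View pics/w3.png

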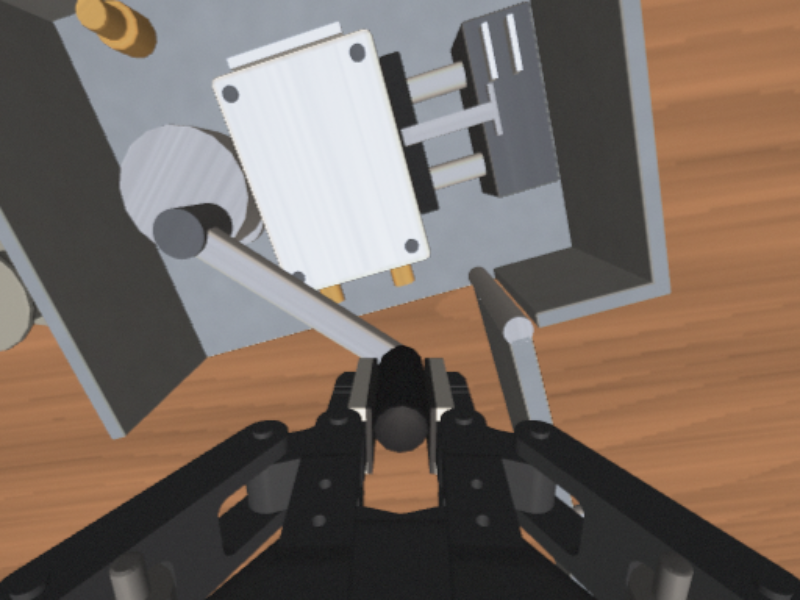

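The pointer cross-bar runs (489,85)–(500,133), ridge 1 (484,25)–(494,78) and ridge 2 (509,14)–(520,70). So the pointer is just short of ridge 1, about 6.5 mm from the middle. I'll measure that with the calibration and go most of the way.

```bash
cat >> h.py <<'E'
def track(bay,g,c,r1,r2):
    y=lambda L:np.mean([toB(bay,ray(g,u*.64,v*.64,.048)) for u,v in L],0)
    b=[toB(bay,ray(g,u*.64,v*.64,.048)) for L in(r1,r2) for u,v in L];b=np.array(b)
    # ridge direction in bay frame, to remove residual yaw error
    s=((b[1]-b[0])+(b[3]-b[2]));s/=np.linalg.norm(s);n=np.array([-s[1],s[0]]);n*=np.sign(n[1])
    P,A,B=[y(L)@n for L in(c,r1,r2)]
    print("ridge spacing mm",1e3*(A-B),"pointer to mid mm",1e3*(P-(A+B)/2),"pad est mm",7.5-1e3*(P-(A+B)/2)*9/(1e3*(A-B)),"dir",s)
E
python3 - <<'E'
from h import *
bay=np.load("bay.npy");g=np.load("w3.npy",allow_pickle=True).item()
track(bay,g,[(489,85),(500,133)],[(484,25),(494,78)],[(509,14),(520,70)])
turn(bay,.9,1.24);o=manip.observe();print("gap",o["finger_gap"],o["contact_force"],o["time"])
look("w4")
E
```

```text
ridge spacing mm 9.416830246150573 pointer to mid mm 6.874670050952117 pad est mm 0.9296330249914817 dir [-0.99999493 -0.00318389]
gap 0.01681982967515312 [-11.71333256  -4.17584539  16.79136715] 17.9583
pointer 0.76 [258.8, 41.6, 85.7, 79.6]
stop 0.82 [276.6, 43.1, 130.1, 86.3]
```

View pics/w4.png

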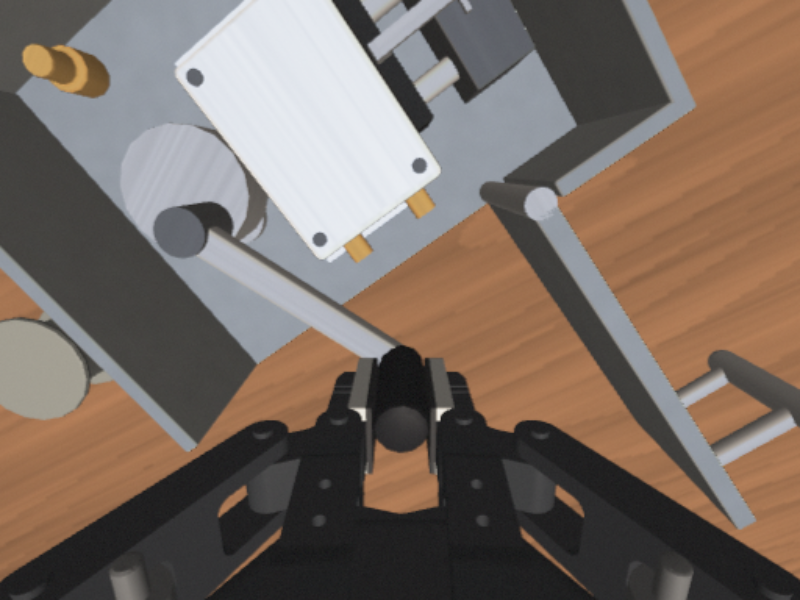

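The pointer has left the top of the frame, and the module and door look fine. I'll turn on to 1.33 rad (predicted pad travel about 7.4 mm, well below overrun), release, and look from above the stop.

Run:
```python
from h import *
bay=np.load("bay.npy")
turn(bay,1.24,1.33);o=manip.observe();print("gap",o["finger_gap"],o["contact_force"],o["time"])
manip.gripper_to(.045)
manip.servo_line(kp(bay,1.33,.18),max_speed=.15)
# wrist camera over the stop: tool yaw pi/2+bay yaw -> camera is on bay +y side of TCP ; look from TCP beyond
g=manip.grab_frame("wrist");T=np.array(g["extrinsics"]);tp=np.array(manip.observe()["eef_pos"])
Q=manip.observe()["orientation"];Rt=R.from_quat([*Q[1:],Q[0]]).as_matrix()
co=Rt.T@(T[:3,3]-tp);cz=Rt.T@T[:3,2]
yw=-.2;Rn=R.from_euler('z',yw).as_matrix()@R.from_euler('x',np.pi).as_matrix()
aim=W(bay,-.02,-.07,.048);ax=Rn@cz
tcp=aim-ax*.25-Rn@co;print("tcp",tcp)
tcp[2]=max(tcp[2],.14)
manip.movep(tcp.tolist(),q(yw))
look("w5");print(manip.observe()["time"])
```

```text
gap 0.016797172218790662 [-12.27855835  -4.7743185   18.10977067] 18.4
tcp [ 0.65762184 -0.15627439  0.14253077]
pointer 0.79 [242.2, 185.1, 52.9, 62.6]
stop 0.93 [251.8, 177.2, 73.3, 79.6]
20.425
```

View pics/w5.png

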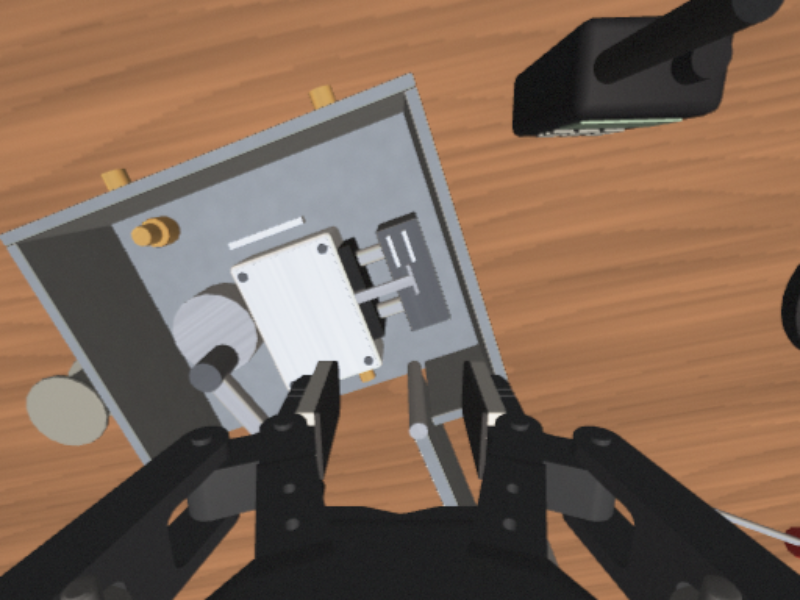

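The pointer is near (412,280) and the ridges near (394,250) and (407,246). I'll enlarge a crop of the same frame.

Run:
```python
from h import *
g=np.load("w5.npy",allow_pickle=True).item()
c=g["color"][130:215,215:300];cv2.imwrite("pics/w5c.png",cv2.resize(c,(595,595),interpolation=cv2.INTER_CUBIC))
```

```text
(no output)
```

View pics/w5c.png

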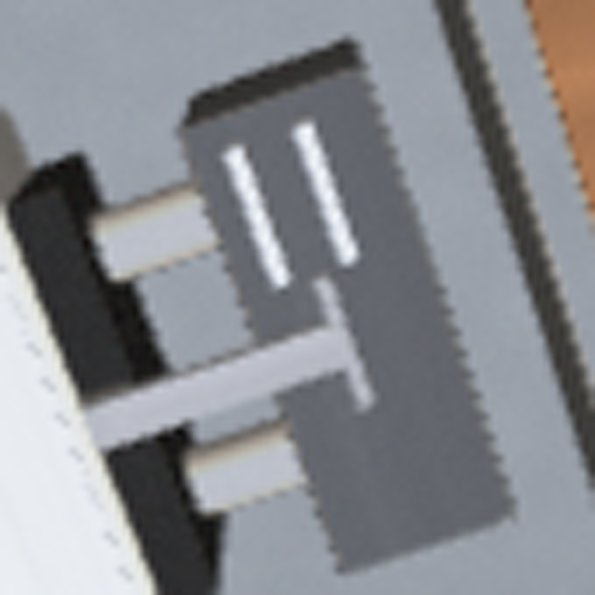

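Crop pixels: ridge 1 (234,150)–(281,286), ridge 2 (304,127)–(349,262), pointer (322,282)–(365,407). The pointer is between the ridges.

Run:
```python
from h import *
bay=np.load("bay.npy");g=np.load("w5.npy",allow_pickle=True).item()
s=lambda L:[((u/7+215)/.64,(v/7+130)/.64) for u,v in L]
track(bay,g,s([(322,282),(365,407)]),s([(234,150),(281,286)]),s([(304,127),(349,262)]))
T=np.array(g["extrinsics"]);print(T[:3,3], W(bay,-.02,-.07,.048), toB(bay,T[:3,3]))
m=[ray(g,u*.64,v*.64,.042) for u,v in[(233,267),(329,233),(383,365)]]
m=[toB(bay,p) for p in m];print("module corners bay",np.round(m,3).tolist())
```

```text
ridge spacing mm 9.159317307768756 pointer to mid mm -0.5647107701644422 pad est mm 8.054888182241397 dir [-0.99990557  0.01374228]
[ 0.73127149 -0.17217136  0.28486818] [ 0.66069338 -0.1567427   0.048     ] [ 0.04783286 -0.09485995]
module corners bay [[0.029, 0.015], [0.029, -0.045], [-0.059, -0.046]]
```

The pad is at about 7.6–8.1 mm, inside 5–10, and the module is square to the bay. I'll retreat up, wait a moment and do a last check.

Run:
```python
from h import *
o=manip.observe();p=list(o["eef_pos"]);p[2]=.24
manip.servo_line(p,max_speed=.15);manip.movep([.64,-.06,.30],q(np.pi/2));manip.dwell(1)
g=look("w6");print(manip.observe()["time"],manip.observe()["contact_force"])
```

```text
pointer 0.77 [273.8, 216.2, 40.7, 24.3]
stop 0.75 [235.4, 160.8, 102.5, 61.8]
23.8833 [-0.07073971  0.90418555  0.08559425]
```

View pics/w6.png

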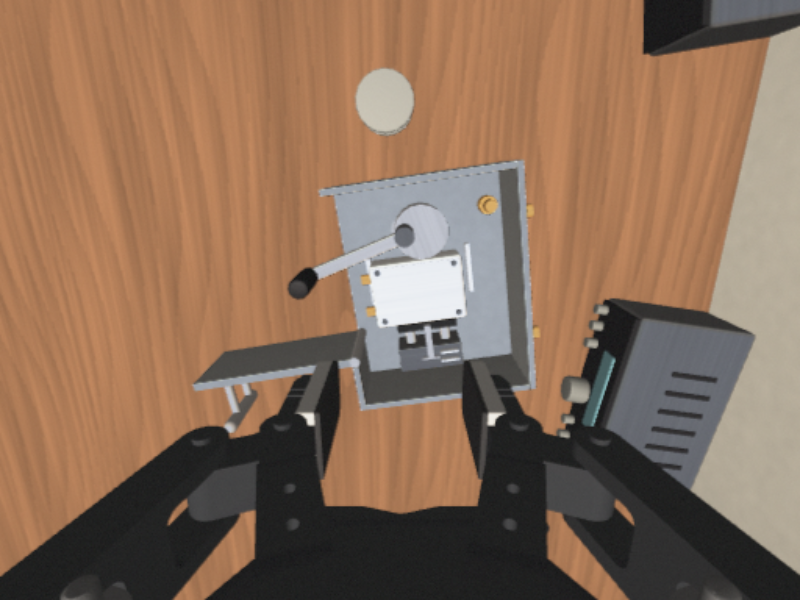

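The final view shows the door still at about a right angle, the lever out through the doorway with its knob at (302,284), the module flat at (418,290), and the pointer near (430,355) between the ridges. The spool and adapter haven't moved.

```bash
python3 -c "
from h import *
manip.sign_off();print(manip.observe()['time'])"
```

```text
the job is handed in; nothing more can be done
the job is handed in; nothing more can be done
```

The job is done and handed in at about 24 s of the 48 s allowed. I gripped the bar handle and swung the front door open to about 1.58 rad. I then gripped the knob, turned the cam lever from about 0.16 to 1.33 rad, let go and backed away.

- **Pad:** after release, the wrist camera put it at about 8.05 mm pressed back. That could be about 0.4 mm high from a slight skew in the measurement, but it is well inside 5–10 mm, with the pointer between the ridges. It was never seen near the second ridge.
- **Rest of the scene:** the module lies square and flat in its nest, the door stayed open, and the spool and adapter did not move. The last view did not cover the other bystanders fully, but the arm never worked near them.
- **Forces:** wrist readings between moves stayed under about 25 N.
- **Disagreements:** one early knob pixel reading came out 20 mm off the known lever length. I measured it again before using it. In the last picture the network's outline of the stop was clearly wrong, so I went by the picture itself.

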